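# Pin the sliding wrist rest

### The arm

A 6-joint arm with a two-finger parallel gripper is mounted at the origin on the work surface. World frame = base frame: x ahead of the robot, y to its left, z up, the work surface at z = 0. Lengths are in m, angles in rad, forces in N, time in s.
With the tool pointing down it reaches from about 0.3 to 0.75 m from the base axis. Payload 8.5 kg.
Tool frame: the origin (TCP) lies midway between the tips of the shut fingers; the grasp point (between the pads) lies 19 mm behind it; z points along the fingers, y is the line along which they close (so a half turn about z gives the same grasp; the last joint's range is limited). The gripper opens to 88 mm and grips with 3 to 60 N. Pads are 18 mm wide; open, the fingers measure 123 mm over their backs; the gripper's body (75 mm by 187 mm) begins 45 mm behind the grasp point.
Start: joints at [1.026, 0.381, 1.297, -0, 1.464, -0.215], TCP at [0.178, 0.52, 0.239] pointing down, gripper open.
Joint ranges: [-3.11, 3.11], [-0.89, 2.33], [0.22, 2.48], [-1.42, 4.56], [0.17, 2.85], [-2.88, 2.88]. Speed limits (rad/s): [2.39, 2.39, 3.14, 3.14, 3.14, 3.14].

### API

Orientations are given as a unit quaternion [w, x, y, z].
In Python, from plant import r gives the robot as it stands. Calls block until the motion is done:
- r.goto(position, orientation): joint-space move of the TCP to a pose.
- r.line_to(position, speed=0.15, rotation=None, guard=None): straight line of the TCP; rotation=None keeps the orientation; speed is the mean speed in m/s. With guard (N) it stops when the force on the tool has changed by that much, and returns True; else False.
- r.goto_joints(angles): joint-space move.
- r.open() and r.grab(): open the fingers fully, or close them until they stop; the grip force is fixed at half the most.
- r.hold(seconds).
- r.solve_ik(position, orientation): joint angles nearest the present ones, or None.
- r.read_state(): the state.
- r.camera(name): name is "side" or "top" or "wrist"; returns (picture, depth): 384x512x3 uint8, red, green, blue; 384x512 float32, m along the optical axis (not along the pixel's ray), 0 where there is no reading.
- r.get_calibration(name): a dict with "K" (3x3 intrinsics, pixels), "dist_coeffs" ([k1, k2, p1, p2, k3] as OpenCV has them; the pictures are not rectified), "position" and "orientation" of the camera in the world; the wrist camera has in their place "T_tool_cam" (4x4, takes a point from camera to tool coordinates, whose origin is the TCP and whose axes are the flange's). Camera axes: x right, y down, z forward; pixel columns grow to the right and rows downward; lengths in m; the calibration is good to about 2 mm. A picture is of the moment at which its call begins: read the wrist's pose just before it. get_calibration takes no time and is no camera call.
A pose or a line that the arm cannot do raises r.PlanningError and nothing moves.
- r.close_job(): hands the job in; it is judged then, once.
Trained networks look in the newest picture that a camera, given by its name, has taken for a name from the list of things; names that differ only in an ending like _2 or _b are one class to them, and where a whole thing is asked for, a point or a joint stands for the part that bears it (a point fixed in the world has none). Each returns a list of dicts, best first, with "confidence" (0 to 1); they miss things now and then, are a little off and sometimes report something else, mostly with a low value. They report only what shows in the picture. A call takes as long as a camera call.
- r.look_for(camera, target): "uv" ([column, row] in pixels, amid what is visible of it).
- r.silhouettes(camera, target): "region" (384x512 bool, what is visible of it) and "uv" ([column, row] in pixels, amid what is visible of it).
The state is a dict: "t": time; "qpos": joint angles; "joint_velocities": joint speeds; "effort": joint torques, N m; "ee_pos": TCP position; "tcp_rot": TCP orientation; "wrist_force": force on the tool from outside, world axes, zero at the start; "torque": the same for the moment, N m; "gripper_width": opening from 0.0 (shut) to 1.0 (fully open); "gripper_force": force on a finger pad.
Only numpy, scipy, OpenCV 4.12 (cv2) and the standard library are available. Lean on these libraries where they do the work, as an engineer would, in place of code of your own. Each camera call takes 0.05 s, during which the arm holds its last target. There are 200 camera calls.

### The job

Lock the sliding wrist rest: take the orange-knobbed pin from its leaning holder and drive it down through the collar and the sliding bar until it is fully home, its knob down on the collar, then let go. The bar's hole is out of sight inside the collar and the rest is pulled out too far, so push the rest in by its red handle and find by feel where the holes line up (a pin left standing in the collar's hole drops when they do). Leave everything else on the table where it is.

Things in the scene. Friction and masses are not known exactly. Their poses are not given: they have to be found in the camera images.
- pin_head (a point): Centre of the pin's round orange knob (26 mm diameter, 40 mm tall: 20 above and 20 below this point). Loose pin, 110 to 180 g, 114 mm long. Own z runs along the shaft from tip to knob. It starts in the blue holder, leaning 24 degrees (0.42 rad), knob towards the holder's own -x, with 24 mm of bare shaft showing between knob and holder.
- pin_tip (a point): Tip of the pin, on its axis, 94 mm below the knob's centre; axes as for pin_head. Below the knob the steel shaft is 74 mm long and 14 mm in diameter, its last 8 mm tapering to 8 mm.
- holder: Fixed blue block (48 x 48 mm) leaning on a black foot 90 x 80 mm, about 76 mm high in all. Origin under the foot's centre, on the table. Its hole leans 0.42 rad from upright towards own -x, which points roughly to +y (the robot's left); the shaft sits 50 mm deep in it with 2 mm play. It may swap places with the white cup stand.
- collar_hole (a point): Centre of the mouth of the upright 15.5 mm hole in the top of the fixed aluminium collar, 80 mm above the table; own z up. Collar 70 mm (own x) by 120 mm (own y), hole in mid top. Top wall 26 mm thick, below it the steel bar sliding along own y, below that a bottom wall with a 16 mm hole in line. Fully home, the knob's underside sits on the collar, pin tip 74 mm below here.
- bar_level (a point): Point in the collar on the hole's axis at the bar's top face, 27 mm below the mouth; fixed to the collar, same axes. A pin standing in the upper hole rests here, and drops when the bar's hidden 16 mm hole comes under it. The bar hole starts 18 to 45 mm off on the own -y (pad) side: push the rest towards own +y. It can go 16 mm too far, to a stop.
- ball_level (a point): Point on the hole's axis 60 mm below the mouth, fixed to the collar, same axes: here a spring ball in the bottom wall grips the pin. A pin that has dropped through the bar usually stops on it with the knob about 19 mm up; a press of about 8 to 16 N on the knob drives it past.
- handle (a point): Grip point of the wrist rest's upright red handle: a paddle 20 mm thick along the slide (own y), 44 mm wide (own x), top 22 mm above this point, clear for 40 mm below it. Own axes parallel to the collar's. The rest slides stiffly (5 N or so) and stays put. Its clamp is tight on the bar but set anywhere: holes in line, this point is 142 to 168 mm from the collar hole, on the own -y side.
- pad (a point): Centre of the top of the wrist rest's black pad, 92 mm above the table; pad 96 mm (own x) by 116 mm (own y), 105 mm beyond the handle (own -y), moving with it.
- cup_stand: Fixed white stand of pigment cups, 90 x 80 mm, 38 mm high; origin under its centre. Not part of the job.
- jar_mid (a point): Loose bystander: white jar with black lid, 60 mm across, 55 high, between the near things; this point is its centre. To be left alone.
- ink_black_mid (a point): Loose bystander: black ink bottle, 38 mm across, 105 high, behind the collar; this point is its centre. To be left alone.
- ink_green_mid (a point): Loose bystander: green ink bottle, 38 mm across, 105 high, behind the collar; this point is its centre. To be left alone.
- phone_mid (a point): Loose bystander: black phone lying flat, 150 x 72 x 9 mm; this point is its centre. To be left alone.
- marker_mid (a point): Loose bystander: blue and white marker lying flat, 140 mm long, 13 thick; this point is its centre. To be left alone.
- canister_mid (a point): Loose bystander: white wipes canister with blue lid, 76 mm across, 120 high, standing to the left; this point is its centre. To be left alone.

How it is judged:
On the way, in this order (a step that is already met when the one before it is completed fails the run):
1. the pin's tip is in the collar's upper hole (horizontal distance between pin_tip and collar_hole below 0.004 m and z of pin_tip in the frame of collar_hole below -0.006 m).
2. the pin's tip has entered the hole of the bar (horizontal distance between pin_tip and collar_hole below 0.004 m and z of pin_tip in the frame of collar_hole below -0.038 m).
At the end, for the whole second after the job is handed in: The pin stands through collar and bar with its knob down on the collar: tip at least 70.5 mm below the collar's mouth (74 is fully home), within 4 mm of the hole's axis, upright within 0.08 rad; nothing else disturbed by more than 30 mm or tipped (horizontal distance between pin_tip and collar_hole below 0.004 m and z of pin_tip in the frame of collar_hole below -0.0705 m and angle between pin_tip's own z axis and vertical below 0.08 rad); the robot touches nothing.
It fails at once if a bystander (jar, ink bottle, phone, marker or canister) is moved more than 30 mm (distance of any of jar_mid, ink_black_mid, ink_green_mid, phone_mid, marker_mid, canister_mid from where it was at the start of the episode above 0.03 m).
It fails at once if the jar, an ink bottle or the canister is tipped over (angle between any of jar_mid, ink_black_mid, ink_green_mid, canister_mid's own z axis and vertical above 0.5 rad).
It also fails if it takes over 69 s, if anything falls off the work surface, if the arm or the gripper's body presses on something with over 40 N, if the wrist force passes 120 N, or if a joint passes its speed limit or range.

## Working session

There is one attempt and no reset: what is moved stays moved. The work goes in short steps, each a Python script; the robot and the scene stay as the last script left them, time stands still between calls to the robot, and variables do not carry over. Pictures are saved under pics/ and viewed, at most 10 in all, crops included, and the job is handed in when it is done.

```bash
ls; mkdir -p pics
cat > h.py <<'E'
import numpy as np, cv2
from scipy.spatial.transform import Rotation as R
from plant import r
def q2R(q): return R.from_quat([q[1],q[2],q[3],q[0]])
def R2q(m): 
    x=m.as_quat(); return [x[3],x[0],x[1],x[2]]
def campose(name):
    c=r.get_calibration(name)
    if name=="wrist":
        s=r.read_state(); T=np.eye(4); T[:3,:3]=q2R(s["tcp_rot"]).as_matrix(); T[:3,3]=s["ee_pos"]
        return c,T@np.array(c["T_tool_cam"])
    T=np.eye(4); T[:3,:3]=q2R(c["orientation"]).as_matrix(); T[:3,3]=c["position"]; return c,T
def snap(name,fn=None):
    c,T=campose(name); p,d=r.camera(name)
    if fn: cv2.imwrite(fn,p[:,:,::-1])
    return c,T,p,d
def rays(c,T,uv):
    n=cv2.undistortPoints(np.array(uv,float).reshape(-1,1,2),np.array(c["K"]),np.array(c["dist_coeffs"])).reshape(-1,2)
    return np.c_[n,np.ones(len(n))]
def pts(c,T,d,mask):
    v,u=np.nonzero(mask&(d>0)); x=rays(c,T,np.c_[u,v])*d[v,u][:,None]
    return x@T[:3,:3].T+T[:3,3]
def atz(c,T,uv,z):
    x=rays(c,T,uv)@T[:3,:3].T; return T[:3,3]+x*((z-T[2,3])/x[:,2])[:,None]
E
cat > look.py <<'E'
from h import *
for cam in ["top","side"]:
    c,T,p,d=snap(cam,f"pics/{cam}0.png"); print(cam,T[:3,3].round(3))
    for n in ["pin_head","holder","collar_hole","handle","pad","cup_stand","jar_mid","ink_black_mid","ink_green_mid","canister_mid","phone_mid","marker_mid"]:
        s=r.silhouettes(cam,n)[:2]
        for o in s:
            P=pts(c,T,d,o["region"])
            if len(P): print(n,round(o["confidence"],2),np.round(o["uv"]),len(P),"med",np.median(P,0).round(3),"lo",np.percentile(P,3,0).round(3),"hi",np.percentile(P,97,0).round(3))
print(r.read_state()["t"])
E
python3 look.py
```

```text
pics
top [ 0.413 -0.011  1.008]
pin_head 0.7 [396. 274.] 1365 med [ 0.426 -0.413  0.009] lo [ 0.357 -0.448  0.005] hi [ 0.499 -0.38   0.012]
pin_head 0.54 [136. 244.] 196 med [0.437 0.295 0.11 ] lo [0.426 0.278 0.068] hi [0.448 0.316 0.127]
holder 0.58 [162. 247.] 949 med [0.438 0.252 0.015] lo [0.402 0.217 0.008] hi [0.477 0.298 0.075]
collar_hole 0.96 [258. 187.] 4524 med [0.621 0.011 0.08 ] lo [ 0.543 -0.194  0.005] hi [0.702 0.185 0.115]
handle 0.66 [306. 178.] 1971 med [ 0.653 -0.128  0.091] lo [ 0.613 -0.2    0.061] hi [ 0.709 -0.036  0.127]
pad 0.84 [310. 177.] 1914 med [ 0.652 -0.131  0.091] lo [ 0.613 -0.2    0.061] hi [ 0.708 -0.037  0.127]
pad 0.34 [398. 276.] 1316 med [ 0.426 -0.414  0.009] lo [ 0.359 -0.447  0.005] hi [ 0.498 -0.38   0.012]
cup_stand 0.89 [290. 255.] 1003 med [ 0.454 -0.106  0.029] lo [ 0.411 -0.147  0.001] hi [ 0.497 -0.069  0.04 ]
jar_mid 0.93 [211. 258.] 398 med [0.424 0.106 0.055] lo [0.4   0.079 0.051] hi [0.449 0.131 0.058]
ink_black_mid 0.72 [215. 144.] 218 med [0.742 0.144 0.074] lo [0.733 0.13  0.015] hi [0.759 0.164 0.104]
ink_green_mid 0.78 [1
[... 1419 characters left out ...]
] lo [0.425 0.278 0.066] hi [0.449 0.312 0.124]
jar_mid 0.94 [180. 211.] 500 med [0.419 0.091 0.045] lo [ 0.396  0.076 -0.002] hi [0.451 0.131 0.055]
ink_black_mid 0.21 [294. 209.] 1710 med [ 0.642 -0.138  0.088] lo [ 0.611 -0.209  0.05 ] hi [ 0.706 -0.047  0.122]
ink_green_mid 0.64 [226. 145.] 259 med [0.723 0.273 0.045] lo [ 0.711  0.262 -0.003] hi [0.799 0.356 0.1  ]
ink_green_mid 0.37 [296. 183.] 83 med [ 0.809 -0.     0.008] lo [ 0.762 -0.024  0.002] hi [0.835 0.03  0.011]
canister_mid 0.79 [188. 138.] 722 med [0.618 0.35  0.079] lo [0.594 0.337 0.004] hi [0.659 0.397 0.119]
phone_mid 0.9 [309. 347.] 2219 med [ 0.425 -0.417  0.009] lo [ 0.359 -0.449  0.002] hi [ 0.501 -0.38   0.011]
1.3
```

Run:
```python
import cv2
a=cv2.imread('pics/top0.png')[100:310,90:350]; b=cv2.imread('pics/side0.png')[100:310,100:360]
cv2.imwrite('pics/c0.png',cv2.resize(cv2.vconcat([cv2.hconcat([a,b])]),None,fx=1.53,fy=1.53,interpolation=cv2.INTER_CUBIC))
```

```text
(no output)
```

View pics/c0.png

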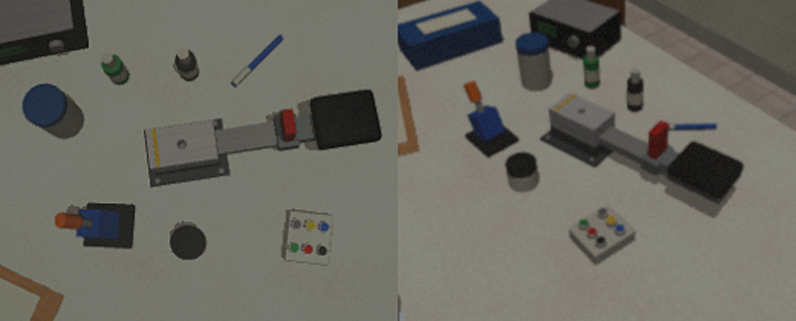

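The left half (top) shows the orange knob near top px (134,244), the collar top near (209,195), and the red handle near (278,182). The cup stand is on the right and the holder on the left. Next I refine geometry with colour and depth.

```bash
cat > meas.py <<'E'
from h import *
A={}
def cl(p,name):
    h=cv2.cvtColor(p,cv2.COLOR_RGB2HSV).astype(int); H,S,V=h[...,0],h[...,1],h[...,2]
    if name=="orange": return (H>=5)&(H<=14)&(S>140)&(V>60)
    if name=="red": return ((H<=4)|(H>=175))&(S>130)&(V>50)
    if name=="blue": return (H>=105)&(H<=125)&(S>120)&(V>30)
for cam in ["top","side"]:
    c,T,p,d=snap(cam)
    P=pts(c,T,d,np.ones(d.shape,bool)); 
    for n,box in [("orange",(.38,.5,.22,.36)),("red",(.55,.75,-.2,0.05)),("blue",(.38,.5,.18,.36))]:
        Q=pts(c,T,d,cl(p,n)); Q=Q[(Q[:,0]>box[0])&(Q[:,0]<box[1])&(Q[:,1]>box[2])&(Q[:,1]<box[3])&(Q[:,2]>.01)]
        print(cam,n,len(Q),"mean",Q.mean(0).round(4),"lo",Q.min(0).round(3),"hi",Q.max(0).round(3))
        if n=="red": 
            t=Q[Q[:,2]>Q[:,2].max()-.006]; print(" top",len(t),t.mean(0).round(4), cv2.minAreaRect((t[:,:2]*1000).astype(np.float32)))
        if n=="orange":
            u,s,v=np.linalg.svd(Q-Q.mean(0)); print(" axis",v[0].round(3))
    t=P[(abs(P[:,2]-.08)<.005)&(P[:,1]>-.02)&(P[:,1]<.25)&(P[:,0]>.5)&(P[:,0]<.69)]
    print(cam,"collar",len(t),t.mean(0).round(4),cv2.minAreaRect((t[:,:2]*1000).astype(np.float32)))
    t=P[(abs(P[:,2]-.010)<.006)&(P[:,1]>.19)&(P[:,1]<.31)&(P[:,0]>.37)&(P[:,0]<.5)]
    if len(t):print(cam,"foot",len(t),cv2.minAreaRect((t[:,:2]*1000).astype(np.float32)))
    h=[o for o in r.look_for(cam,"collar_hole")][:2]; print([(round(o["confidence"],2),o["uv"],atz(c,T,[o["uv"]],.08).round(4)) for o in h])
E
python3 meas.py
```

```text
top orange 144 mean [0.4374 0.2996 0.1147] lo [0.426 0.282 0.095] hi [0.449 0.321 0.13 ]
 axis [-0.058  0.702  0.709]
top red 131 mean [ 0.6363 -0.0483  0.1247] lo [ 0.617 -0.061  0.068] hi [ 0.657 -0.036  0.132]
 top 89 [ 0.6379 -0.0487  0.1276] ((637.8682861328125, -48.98346710205078), (40.468963623046875, 17.830211639404297), 12.71412181854248)
top blue 302 mean [0.4396 0.2644 0.062 ] lo [0.416 0.237 0.024] hi [0.463 0.304 0.078]
top collar 1131 [0.5913 0.1336 0.0802] ((591.94970703125, 133.76185607910156), (70.8510513305664, 120.6626968383789), 14.48991584777832)
top foot 513 ((431.909912109375, 249.43380737304688), (113.74012756347656, 129.7147216796875), 86.90797424316406)
[(0.86, [256.7, 187.9], array([[0.6203, 0.0059, 0.08  ]]))]
side orange 87 mean [0.4346 0.2952 0.1086] lo [0.426 0.283 0.092] hi [0.447 0.315 0.126]
 axis [ 0.011 -0.551 -0.835]
side red 204 mean [ 0.6312 -0.0554  0.1045] lo [ 0.615 -0.064  0.068] hi [ 0.662 -0.036  0.127]
 top 65 [ 0.638  -0.0509  0.1243] ((640.3966674804688, -49.74075698852539), (44.8588981628418, 18.004531860351562), 17.5118408203125)
side blue 311 mean [0.4351 0.2546 0.0499] lo [0.414 0.235 0.017] hi [0.463 0.298 0.077]
side collar 520 [0.5906 0.1313 0.0777] ((591.846923828125, 133.82244873046875), (72.53886413574219, 122.38909149169922), 14.524836540222168)
side foot 300 ((439.5681457519531, 257.2831726074219), (79.72648620605469, 94.99805450439453), 4.687717437744141)
[(0.78, [257.2, 195.7], array([[ 0.609 , -0.0274,  0.08  ]])), (0.57, [225.2, 145.9], array([[0.6925, 0.2384, 0.08  ]]))]
```

```bash
cat >> h.py <<'E'
L=0.42; hd=np.array([-.082,.997,0]); AX=hd*np.sin(L)+np.array([0,0,np.cos(L)])
def tool(z,y):
    z=np.array(z,float)/np.linalg.norm(z); y=np.array(y,float); y-=z*(y@z); y/=np.linalg.norm(y)
    return R2q(R.from_matrix(np.c_[np.cross(y,z),y,z]))
QP=lambda s=1: tool(-AX,s*np.array([.997,.082,0]))
K0=np.array([.437,.300,.105])
E
python3 - <<'E'
from h import *
print(np.array(r.get_calibration("wrist")["T_tool_cam"]).round(3))
yaw=.25; ex=np.array([np.cos(yaw),np.sin(yaw),0]); ey=np.array([-np.sin(yaw),np.cos(yaw),0])
for s in (1,-1):
    for nm,p,q in [("pre",K0+AX*.10,QP(s)),("grasp",K0-AX*.014,QP(s)),("ins",[.592,.134,.25],tool([0,0,-1],s*ex)),("insy",[.592,.134,.25],tool([0,0,-1],s*ey)),("han",[.638,-.049,.1],tool([0,0,-1],s*ey))]:
        j=r.solve_ik(p,q); print(s,nm,None if j is None else np.round(j,2))
E
```

```text
[[ 0.    -0.966 -0.258  0.067]
 [ 1.     0.     0.001 -0.001]
 [-0.001 -0.258  0.966 -0.146]
 [ 0.     0.     0.     1.   ]]
1 pre [ 0.61  0.54  1.22 -0.36  1.61  0.56]
1 grasp [ 0.54  0.61  1.44 -0.39  1.32  0.6 ]
1 ins [ 0.03  0.48  1.11 -0.    1.56 -0.22]
1 insy [ 0.03  0.48  1.11 -0.    1.56 -1.79]
1 han [-0.26  0.65  1.23 -0.    1.26 -2.08]
-1 pre [ 0.61  0.54  1.22 -0.36  1.61 -2.58]
-1 grasp [ 0.54  0.61  1.44 -0.39  1.32 -2.54]
-1 ins None
-1 insy [ 0.03  0.48  1.11 -0.    1.56  1.35]
-1 han [-0.26  0.65  1.23 -0.    1.26  1.06]
```

Run:
```python
from h import *
r.goto(K0+AX*.06,QP())
c,T,p,d=snap("wrist","pics/w1.png")
h=cv2.cvtColor(p,cv2.COLOR_RGB2HSV).astype(int); m=(h[...,0]>=4)&(h[...,0]<=15)&(h[...,1]>140)&(h[...,2]>50)
P=pts(c,T,d,m); P=P[np.linalg.norm(P-K0,axis=1)<.05]
e1=np.array([.997,.082,0]); e2=np.cross(AX,e1); B=np.c_[e1,e2,AX]
Q=(P-K0)@B; print(len(Q),"lo",Q.min(0).round(4),"hi",Q.max(0).round(4))
t=Q[Q[:,2]>np.percentile(Q[:,2],95)-.006]; print("top face",len(t),t.mean(0).round(4),t.min(0).round(4),t.max(0).round(4))
A=np.c_[t[:,:2],np.ones(len(t))]; k=np.linalg.lstsq(A,t[:,2],rcond=None)[0]; n=np.array([-k[0],-k[1],1]); print("normal dev",n.round(3))
print(r.read_state()["t"])
```

```text
1524 lo [-0.0115 -0.0082 -0.0164] hi [0.0134 0.0165 0.023 ]
top face 1249 [0.001  0.0047 0.0208] [-0.0115 -0.0082  0.0162] [0.0134 0.0165 0.023 ]
normal dev [0.005 0.082 1.   ]
2.7917
```

View pics/w1.png

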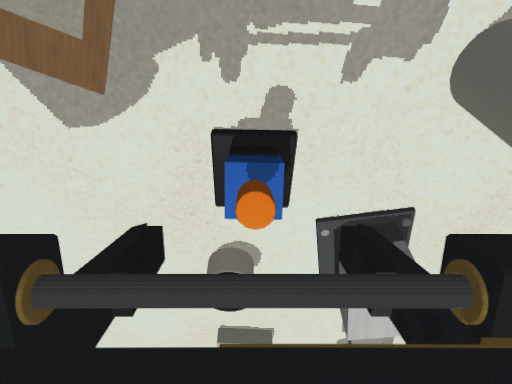

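The picture shows the knob (255,210) in the blue holder between the open fingers, which are clear of it. Offset is about 4 mm, so I grasp and pull out.

Run:
```python
from h import *
e1=np.array([.997,.082,0]); e2=np.cross(AX,e1)
K=K0+.001*e1+.0042*e2+.0008*AX; np.save("K.npy",K)
print(r.line_to(K-AX*.015,speed=.08,guard=15)); f0=r.read_state()
r.grab(); s=r.read_state(); print("w",s["gripper_width"],s["gripper_force"],s["wrist_force"])
r.line_to(K-AX*.015+AX*.075,speed=.1)
s=r.read_state(); print("w",s["gripper_width"],s["gripper_force"],np.array(s["wrist_force"]).round(2),s["t"])
# upright above the collar
yaw=.25; ex=np.array([np.cos(yaw),np.sin(yaw),0]); q=tool([0,0,-1],ex)
H=np.array([.592,.134,.08])
r.goto(r.read_state()["ee_pos"]+np.array([0,0,.05]),q)
r.goto(H+[0,0,.094-.015+.04],q)
s=r.read_state(); print("ee",s["ee_pos"],s["gripper_width"],s["t"])
for cam in ("side","wrist","top"):
    c,T,p,d=snap(cam,f"pics/{cam}2.png")
a=cv2.imread('pics/side2.png')[120:240,170:330]; b=cv2.imread('pics/wrist2.png')
cv2.imwrite('pics/c2.png',cv2.hconcat([cv2.resize(a,(400,300),interpolation=cv2.INTER_CUBIC),cv2.resize(b,(400,300))]))
```

```text
False
w 0.2856828259548893 29.998917561024427 [-0.8505408  -0.58839957  0.50803444]
w 0.28808972729840665 29.998890236020088 [ 0.08 -0.28 -1.01] 5.7417
ee [0.5913117  0.13551918 0.19842908] 0.2893117444253527 7.1917
```

View pics/c2.png

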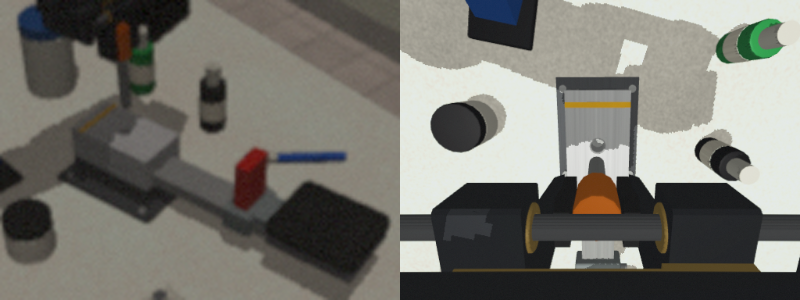

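Left (side): the pin is held and hangs upright over the collar. Right (wrist): the hole is near wrist px (253,186) and the shaft tip near (252,205). Now I measure both.

```bash
cat > m2.py <<'E'
from h import *
c,T,p,d=snap("wrist")
s=r.read_state(); ee=np.array(s["ee_pos"]); yaw=.25; ex=np.array([np.cos(yaw),np.sin(yaw),0]); ey=np.array([-np.sin(yaw),np.cos(yaw),0]); B=np.c_[ex,ey,[0,0,1]]
g=cv2.cvtColor(p,cv2.COLOR_RGB2GRAY)
ys,xs=np.mgrid[:384,:512]
P=np.zeros(d.shape+(3,)); uv=np.c_[xs.ravel(),ys.ravel()]
P=((rays(c,T,uv)*d.ravel()[:,None])@T[:3,:3].T+T[:3,3]); Q=((P-ee)@B).reshape(384,512,3)
shaft=(d>0)&(abs(Q[...,0])<.011)&(abs(Q[...,1])<.02)&(Q[...,2]<.0)&(Q[...,2]>-.1)
S=Q[shaft]; print("shaft",len(S),"lo",S.min(0).round(4),"hi",S.max(0).round(4))
for z in np.arange(-.085,-.0,.01):
    t=S[abs(S[:,2]-z)<.005]
    if len(t)>10: print("z",z.round(3),len(t),"xmid",((t[:,0].min()+t[:,0].max())/2).round(4),"w",np.ptp(t[:,0]).round(4),"ymax",np.percentile(t[:,1],98).round(4))
# collar top
m=(abs(P[:,2]-.08)<.006).reshape(d.shape)&(abs(Q[...,0])<.06)&(abs(Q[...,1])<.09)
C=Q[m]; print("collar x",C[:,0].min().round(4),C[:,0].max().round(4),"y",C[:,1].min().round(4),C[:,1].max().round(4),"z",(C[:,2].mean()+ee[2]).round(4))
print("hole area depth dump"); print(g[174:206:2,236:272:2])
print((Q[174:206:4,236:272:4,2]*1000).round(0).astype(int))
cv2.imwrite("pics/crop3.png",cv2.resize(p[150:240,195:315,::-1],(800,600),interpolation=cv2.INTER_CUBIC))
print(ee,T[:3,3])
E
python3 m2.py
```

```text
shaft 466 lo [-0.0109 -0.005  -0.071 ] hi [ 0.0109  0.0108 -0.    ]
z -0.065 66 xmid -0.0009 w 0.0135 ymax 0.0014
z -0.055 75 xmid -0.001 w 0.013 ymax 0.002
z -0.045 83 xmid -0.0011 w 0.0135 ymax 0.0026
z -0.035 91 xmid -0.001 w 0.013 ymax 0.003
z -0.025 67 xmid -0.001 w 0.0124 ymax 0.0034
z -0.005 80 xmid 0.0 w 0.0217 ymax 0.0107
collar x -0.0353 0.0351 y -0.0498 0.0591 z 0.0802
hole area depth dump
[[137 141 143 142 143 146 142 149 144 143 148 144 142 145 142 143 146 148]
 [136 140 142 141 143 145 139 139 133 137 142 143 143 144 143 142 146 148]
 [136 140 143 141 142 131 120 127 193 188 138 128 139 145 142 143 147 147]
 [148 164 168 142 134 116 113 113 188 188 187 185 125 142 142 142 148 147]
 [217 220 222 222 161 117 116 117 117 178 181 197 109 129 142 142 147 147]
 [217 220 223 212 107 103 117 115 118 116 118 117  97 118 142 142 147 147]
 [217 220 222 194  95  91 107 114 117 113 112  91  96 119 142 142 146 146]
 [217 220 222 196 133  91  91  92  91  90  92  91  97 119 142 142 146 146]
 [217 220 222 223 160  91  90  89  91  93  93  92 133 150 140 152 220 170]
 [216 219 222 224 203
[... 259 characters left out ...]
23 218 218 223 222]
 [216 217 221 222 224 224 208 173 173 207 221 224 223 222 218 219 222 221]
 [217 217 220 222 216 103  71  70  71  72  83 212 223 223 217 219 222 221]
 [217 218 220 219  72  73  71  71  71  72  73  83 214 222 218 217 222 220]]
[[-118 -118 -119 -119 -119 -120 -118 -119 -119]
 [-120 -120 -120 -119 -146 -146 -119 -119 -119]
 [-119 -118 -120 -146 -146 -146 -146 -119 -120]
 [-119 -119 -125 -145 -147 -146 -136 -119 -119]
 [-118 -119 -121 -132 -136 -132 -122 -119 -119]
 [-119 -118 -119 -120 -121 -120 -119 -118 -119]
 [-118 -118 -119 -119 -118 -118 -119 -119 -118]
 [-119 -119 -119  -67  -65  -69 -120 -119 -120]]
[0.59145067 0.13532924 0.19919836] [0.5739146  0.19900141 0.34530029]
```

View pics/crop3.png

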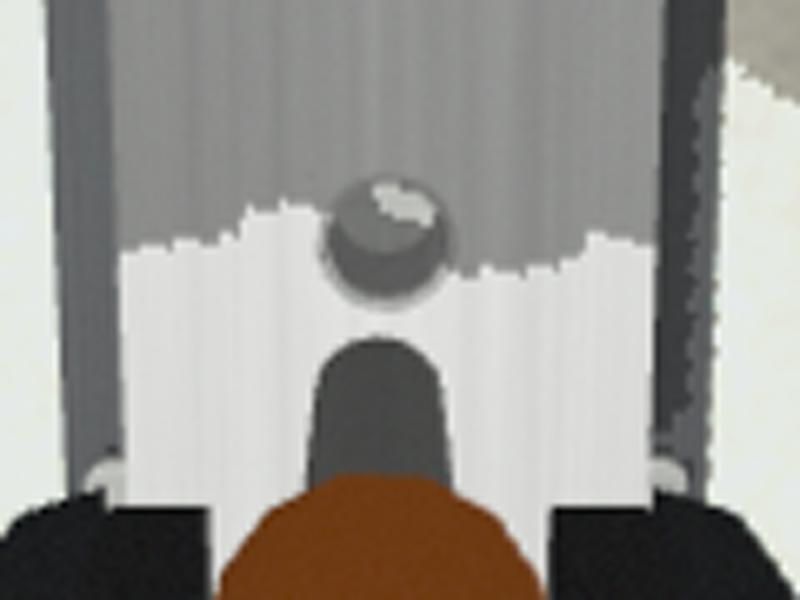

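```bash
python3 - <<'E'
from h import *
yaw=.25; ex=np.array([np.cos(yaw),np.sin(yaw),0]); ey=np.array([-np.sin(yaw),np.cos(yaw),0]); B=np.c_[ex,ey,[0,0,1]]
q=R2q(R.from_rotvec(.05*ex)*q2R(tool([0,0,-1],ex)))
c,T=campose("wrist"); ee=np.array(r.read_state()["ee_pos"]); hole=atz(c,T,[[252.6,185.6]],.08)[0]; print("hole",hole.round(4),((hole-ee)@B).round(4))
print("from rect centre dev",((hole-[.592,.1338,.08])@B).round(4))
np.save("hole0.npy",hole)
# rotate, and re-measure at the height above
r.goto(ee,q)
E
python3 m2.py | grep -v "^\[\[\|^ \["
python3 - <<'E'
from h import *
import cv2
c,T=campose("wrist")
p=cv2.imread("pics/crop3.png"); g=cv2.cvtColor(p,cv2.COLOR_BGR2GRAY)
print(r.read_state()["t"])
E
```

```text
hole [0.5917 0.1346 0.08  ] [ 1.000e-04 -8.000e-04 -1.192e-01]
from rect centre dev [-0.0001  0.0009  0.    ]
shaft 458 lo [-0.0108 -0.0016 -0.0718] hi [ 0.0109  0.0105 -0.0002]
z -0.065 65 xmid -0.0009 w 0.0135 ymax 0.0041
z -0.055 69 xmid -0.0009 w 0.0129 ymax 0.0042
z -0.045 88 xmid -0.001 w 0.0135 ymax 0.0043
z -0.035 93 xmid -0.0009 w 0.013 ymax 0.0044
z -0.025 66 xmid -0.0012 w 0.0117 ymax 0.0046
z -0.005 70 xmid 0.0001 w 0.0216 ymax 0.0103
collar x -0.0353 0.0352 y -0.0434 0.0588 z 0.0802
hole area depth dump
[0.59134675 0.1354034  0.1992931 ] [0.57583669 0.1918104  0.34850835]
7.6917
```

View pics/crop3.png

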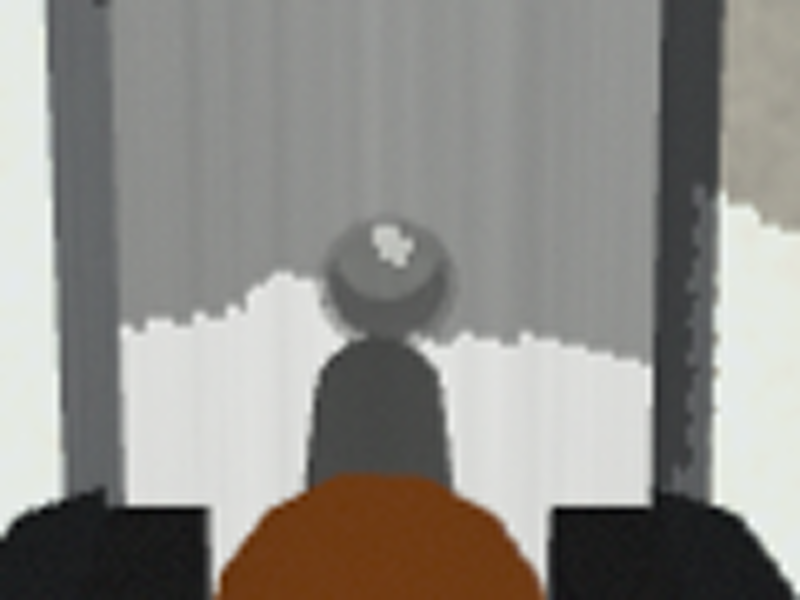

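Crop: hole centred at crop (387,278), shaft now upright just below it. The offset is small, so I align and descend under guard.

Run:
```python
from h import *
yaw=.25; ex=np.array([np.cos(yaw),np.sin(yaw),0]); ey=np.array([-np.sin(yaw),np.cos(yaw),0]); B=np.c_[ex,ey,[0,0,1]]
c,T=campose("wrist"); ee=np.array(r.read_state()["ee_pos"]); h2=atz(c,T,[[252.6,191.3]],.08)[0]; hole=np.load("hole0.npy"); print("hole now",h2.round(4),"before",hole.round(4))
hole=(h2+hole)/2
tgt=hole+ex*.0009+ey*.003; 
f0=np.array(r.read_state()["wrist_force"])
r.line_to([tgt[0],tgt[1],ee[2]],speed=.08)
hit=r.line_to([tgt[0],tgt[1],.08+.078-.020],speed=.05,guard=6)
s=r.read_state(); print(hit,"ee",np.array(s["ee_pos"]).round(4),"tip depth mm",((s["ee_pos"][2]-.078-.08)*1000),"dF",(np.array(s["wrist_force"])-f0).round(2),s["t"])
```

```text
hole now [0.5914 0.1354 0.08  ] before [0.5917 0.1346 0.08  ]
False ee [0.5918 0.1382 0.1383] tip depth mm -19.690338309247963 dF [ 0.37  0.59 -0.89] 9.3167
```

Run:
```python
from h import *
yaw=.25; ex=np.array([np.cos(yaw),np.sin(yaw),0]); ey=np.array([-np.sin(yaw),np.cos(yaw),0])
e=np.array(r.read_state()["ee_pos"])
hit=r.line_to([e[0],e[1],.122],speed=.02,guard=5)
s=r.read_state(); print(hit,"ee",np.array(s["ee_pos"]).round(4),s["wrist_force"])
e=np.array(s["ee_pos"]); r.line_to(e+[0,0,.002],speed=.05)
r.open(); r.line_to(e+[0,0,.07],speed=.15)
c,T,p,d=snap("side","pics/side4.png"); 
h=cv2.cvtColor(p,cv2.COLOR_RGB2HSV).astype(int); m=(h[...,0]>=4)&(h[...,0]<=15)&(h[...,1]>120)&(h[...,2]>40)
P=pts(c,T,d,m); P=P[(np.linalg.norm(P[:,:2]-[.592,.134],axis=1)<.06)]; print("knob",len(P),P.mean(0).round(4),P.max(0).round(4),P.min(0).round(4))
# over the handle
Hd=np.array([.638,-.049,.105]); q=tool([0,0,-1],-ey)
r.goto(Hd+[0,0,.10],q)
c,T,p,d=snap("wrist","pics/w4.png")
h=cv2.cvtColor(p,cv2.COLOR_RGB2HSV).astype(int); m=((h[...,0]<=4)|(h[...,0]>=175))&(h[...,1]>130)&(h[...,2]>50)
P=pts(c,T,d,m); P=P[(P[:,2]>.12)&(np.linalg.norm(P[:,:2]-Hd[:2],axis=1)<.06)]; print("handle",len(P),P.mean(0).round(4),cv2.minAreaRect((P[:,:2]*1000).astype(np.float32)),r.read_state()["t"])
cv2.imwrite('pics/c4.png',cv2.hconcat([cv2.resize(cv2.imread('pics/side4.png')[120:240,170:330],(400,300)),cv2.resize(cv2.imread('pics/w4.png'),(400,300))]))
```

```text
True ee [0.5919 0.1381 0.1317] [-0.52671815 -0.01099688  3.50407316]
knob 106 [0.5875 0.1289 0.1515] [0.6047 0.1457 0.1668] [0.5767 0.1191 0.1255]
handle 1483 [ 0.6409 -0.0477  0.1269] ((639.8294677734375, -47.82796859741211), (42.77130889892578, 19.2812557220459), 15.124846458435059) 12.925
```

View pics/c4.png

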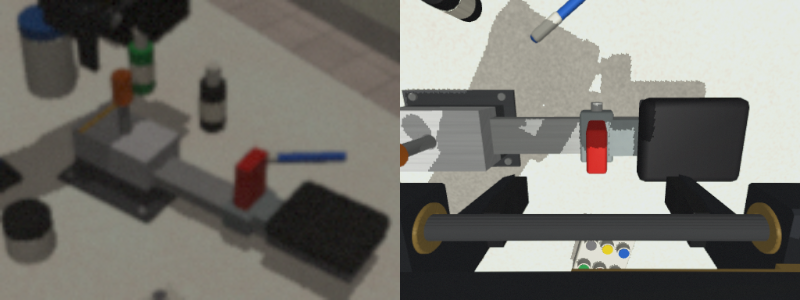

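Left: the pin stands in the collar with the knob at about 0.147 m. Right: the red handle is between the open fingers. I'll grip the handle above pad height and slide with a guard.

```bash
cat > push.py <<'E'
from h import *
a=.256; ey=np.array([-np.sin(a),np.cos(a),0])
def knob(fn=None):
    c,T,p,d=snap("side",fn); h=cv2.cvtColor(p,cv2.COLOR_RGB2HSV).astype(int); m=(h[...,0]>=4)&(h[...,0]<=15)&(h[...,1]>120)&(h[...,2]>40)
    P=pts(c,T,d,m); P=P[(np.linalg.norm(P[:,:2]-[.592,.134],axis=1)<.06)]; return len(P),P.mean(0).round(4),P.max(0).round(4)
def st(m=""):
    s=r.read_state(); e=np.array(s["ee_pos"]); print(m,"along",round(float((e-H)@ey)*1000,1),"F.ey",round(float(np.array(s["wrist_force"])@ey),1),"F",np.array(s["wrist_force"]).round(1),"t",round(s["t"],2)); return e
H=np.array([.6399,-.0478,.100])
E
python3 - <<'E'
from push import *
q=tool([0,0,-1],-ey)
r.line_to(H+[0,0,.04],rotation=q,speed=.15); r.line_to(H,speed=.1,guard=10); st("down")
r.grab(); e=st("grab"); print(r.read_state()["gripper_width"]*88)
hit=r.line_to(e+.060*ey,speed=.013,guard=12); st(hit); r.hold(.3); st()
print(knob())
E
```

```text
down along -0.2 F.ey -0.6 F [-0.1 -0.6  0.2] t 14.06
grab along -0.1 F.ey -0.7 F [ 0.9 -0.5 -0.9] t 15.09
20.015155296054232
True along 28.7 F.ey -0.8 F [ 0.3 -0.8  3.4] t 17.48
 along 28.6 F.ey 1.2 F [-1.1  1.   6.5] t 17.77
(93, array([0.587 , 0.1285, 0.1204]), array([0.6035, 0.1455, 0.1349]))
```

Run:
```python
from push import *
r.open(); e=st(); r.line_to(e+[0,0,.10],speed=.15)
r.grab()
K=np.array([.5916,.1350,0]); q=tool([0,0,-1],-ey)
r.goto(K+[0,0,.175],q)
f0=np.array(r.read_state()["wrist_force"])
for i in range(6):
    hit=r.line_to(K+[0,0,.114],speed=.03,guard=[12,18,24,28,28,28][i]); s=r.read_state(); z=s["ee_pos"][2]
    print(hit,"z",round(z,4),"F",(np.array(s["wrist_force"])-f0).round(1),round(s["t"],2))
    if z<.1215 and hit: break
print(knob("pics/side5.png"))
cv2.imwrite('pics/c5.png',cv2.resize(cv2.imread('pics/side5.png')[120:240,170:330],(640,480),interpolation=cv2.INTER_CUBIC))
```

```text
along 27.9 F.ey 0.2 F [ 0.6  0.3 -0.1] t 18.91
True z 0.1207 F [-0.8  0.5  5.6] 23.38
(80, array([0.5861, 0.1263, 0.103 ]), array([0.5985, 0.1405, 0.1271]))
```

View pics/c5.png

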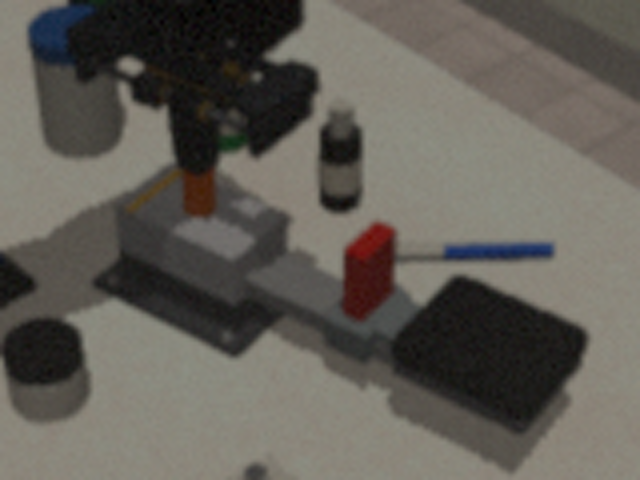

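The picture shows the knob sitting on the collar under the fingers. I'll give one firm check press, then retreat and verify.

Run:
```python
from push import *
e=np.array(r.read_state()["ee_pos"]); print(r.line_to([e[0],e[1],.112],speed=.03,guard=22), r.read_state()["ee_pos"][2], r.read_state()["wrist_force"])
r.line_to([e[0],e[1],.22],speed=.2); r.hold(.3)
print(knob())
c,T,p,d=snap("wrist"); h=cv2.cvtColor(p,cv2.COLOR_RGB2HSV).astype(int); m=(h[...,0]>=4)&(h[...,0]<=15)&(h[...,1]>120)&(h[...,2]>40)
P=pts(c,T,d,m); P=P[np.linalg.norm(P[:,:2]-[.592,.134],axis=1)<.04]; t=P[P[:,2]>np.percentile(P[:,2],95)-.006]; print("top face",len(t),t.mean(0).round(4),r.read_state()["t"])
```

```text
True 0.12063271920503034 [-2.86013688  0.00767233  7.6627562 ]
(102, array([0.5886, 0.1288, 0.1133]), array([0.6108, 0.1857, 0.422 ]))
top face 412 [0.5949 0.1387 0.12  ] 24.6833
```

```bash
python3 -c "
from plant import r
print(r.close_job())"
```

```text
the job is handed in; nothing more can be done
None
```

The pin is through the collar and bar, with its knob down on the collar (knob top measured at 120 mm, as it should be fully home); the gripper is clear, and the job was handed in at about 25 s, with no verdict returned.

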